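Put the loose soap away with its like

ROBOT

A 6-joint arm with a two-finger parallel gripper is mounted at the origin on the work surface. World frame = base frame: x ahead of the robot, y to its left, z up, the work surface at z = 0. Lengths are in mm, angles in degrees, forces in N, time in s.
With the tool pointing down it reaches from about 350 to 975 mm from the base axis. Payload 4.9 kg.
Tool frame: the origin (TCP) lies midway between the tips of the shut fingers; the grasp point (between the pads) lies 19 mm behind it; z points along the fingers, y is the line along which they close (so a half turn about z gives the same grasp; the last joint's range is limited). The gripper opens to 85 mm and grips with 20 to 120 N. Pads are 22 mm wide; open, the fingers measure 114 mm over their backs; the gripper's body (76 mm by 85 mm) begins 54 mm behind the grasp point. The pads swing forward as they close: fully open they stand 13 mm farther back than shut.
Start: joints at [69.271, 3.019, 92.412, -0, 84.569, -6.818], TCP at [150.254, 606.651, 231.304] pointing down, gripper open.
Joint ranges: [-172.51, 172.51], [-57.92, 126.97], [3.15, 148.05], [-58.71, 238.71], [5.1, 150.11], [-179.66, 179.66]. Speed limits (degrees/s): [147.25, 147.25, 180, 180, 180, 180].

INTERFACE

Orientations are given as a 3x3 rotation matrix whose columns are the frame's x, y, z axes.
In Python, from cell import ctrl gives the robot as it stands.
- The arm moves only by the shell command python3 -m inch 'ROWS'. ROWS is a JSON object whose one key "increments" holds a list of rows, each a list of 3 entries, a list of its own where there are three numbers: the turn, a rotation vector about the world's x, y, z in rad, then the shift along the world's x, y, z in cm, then the opening, from -1 (shut) to 1 (fully open). In form: {"increments": [[[rx, ry, rz], [dx, dy, dz], jaw], ...]}. A call has 1 to 20 rows; each row shifts and turns the commanded pose from where the row before left it; what a row does not reach is not made up. A row lasts 1/12 s, in which the tool goes at most 41.7 mm and 7.16 degrees, less where a joint would pass 70% of its speed; a pose out of reach is approached as far as the arm can. A call is refused whole if a number of a shift passes 4.17 or a number of a turn 0.125, either way. A call with a gripper value outside its range is refused whole. The fingers move at their own pace and stop on an object; the grip force is fixed at half the most. Time passes only in rows, so rows that do not move let the fingers close. It gives the time, the measured TCP pose, the force, the opening and the grip force at its end, in the units of the state.
- ctrl.read_state(): the state, without advancing time (a new reading comes with each control period).
- ctrl.get_image(name): name is "scene" or "top" or "wrist"; returns a dict with "color" (420x560x3 uint8, red, green, blue), "fov_y" (degrees; the focal length in pixels is half the picture's height over the tangent of half this angle, whatever the lens; pixels are square), "cx", "cy" (the principal point, pixels), "pose" (4x4, takes a point from camera to world coordinates). Camera axes: x right, y down, z forward; pixel columns grow to the right and rows downward; lengths in mm; the calibration is good to about 2 mm. A picture is of the moment at which its call begins. There is no depth.
- ctrl.job_done(): hands the job in; it is judged then, once.
The state is a dict: "time": time; "qpos": joint angles; "dq": joint speeds; "tau": joint torques, N m; "tool_pos": TCP position; "orientation": TCP orientation; "force": force on the tool from outside, world axes, zero at the start; "torque": the same for the moment, N m; "width": opening from 0.0 (shut) to 1.0 (fully open); "grip_force": force on a finger pad.
Only numpy, scipy, OpenCV 4.12 (cv2) and the standard library are available. Lean on these libraries where they do the work, as an engineer would, in place of code of your own. Each camera call takes 0.05 s, during which the arm holds its last target. There are 200 camera calls.

TASK

Put the loose round soap away in the glass jar that already holds a soap of the same shape: take that jar's lid off, lay the lid flat inside the wooden tray with its tab up, and leave the soap in the jar with the lid off so that it can air. Leave the other jar closed, do not bump the light bar, and do not shift the jars far or disturb anything else on the vanity.

Things in the scene. Friction and masses are not known exactly. Their poses are not given: they have to be found in the camera images.
- jar_a: clear glass jar under the light bar, outside diameter 112, inside 100, height 72, floor 8 thick, 0.9 kg, loose. The two jars are alike, each under its own lid; either one may hold the round soap, the other holds the bar soap, seen through the glass. Origin: centre of underside, z up; rim 72 above. Seen from the robot it is the left (+y) jar.
- jar_b: clear glass jar under the light bar, outside diameter 112, inside 100, height 72, floor 8 thick, 0.9 kg, loose. The two jars are alike, each under its own lid; either one may hold the round soap, the other holds the bar soap, seen through the glass. Origin: centre of underside, z up; rim 72 above. Seen from the robot it is the right (-y) jar.
- lid_a: wooden lid lying loose on jar_a: disc of diameter 116, 8 thick, step of diameter 90 going 6 down into the mouth, 0.10 to 0.20 kg. Upright steel tab on top: 36 long (lid x), 12 thick (lid y), from 8 to 43 above origin; at the start its long direction is within 0.3 rad of the light bar's x. Origin: centre of disc underside, at the rim level; laid down, 6 above the surface it stands on.
- lid_b: wooden lid lying loose on jar_b: disc of diameter 116, 8 thick, step of diameter 90 going 6 down into the mouth, 0.10 to 0.20 kg. Upright steel tab on top: 36 long (lid x), 12 thick (lid y), from 8 to 43 above origin; at the start its long direction is within 0.3 rad of the light bar's x. Origin: centre of disc underside, at the rim level; laid down, 6 above the surface it stands on.
- loose_soap: the round ivory soap lying flat on the vanity to one side in front: disc, diameter 46, height 24, edges bevelled by 3 to 5, 0.045 kg nominal. Origin: centre of its underside, z along its axis.
- loose_soap_center (a point): centre of that loose round soap, 12 above its underside.
- jarred_round_soap: round soap of the same shape and size (diameter 46, height 24) lying in one of the jars. Origin: centre of its underside. It shows which jar is the right one.
- jarred_bar_soap: oblong soap, same ivory colour, 62 x 40 x 24, lying in the other jar. Origin: centre of its underside.
- tray: shallow square dark wooden tray, outside 150 x 150, 14 high, walls 6 thick, floor 6 thick (inside 138 x 138), on the vanity across from the loose soap, left or right, 1 kg, fixed. Origin: centre of its underside.
- light_bar: fixed lamp: aluminium bar 40 deep (x), 500 long (y), from 152 to 192 above the vanity, on posts of diameter 16 (feet 56) at 235 either side. Origin: on the vanity under its middle; -x faces the robot. Its front edge is 0 to 6 behind the jars' axes: an upright gripper on a lid tab or in a jar mouth hits it; come from the robot's side, tool leaning about 40 degrees from vertical.
- dropper_bottle: bystander: closed amber dropper bottle, diameter 34, height 101, beneath the light bar between the jars. Origin: centre of its underside.
- brush_stand: bystander: sage green ceramic stand with twin cups and two toothbrushes, 75 x 150 x about 195 high, at the far right. Origin: centre of its underside.
- lotion_bottle: bystander: square white pump bottle, 55 x 55 x 157 high, at the far left. Origin: centre of its underside.
- cream_pot: bystander: small white pot, diameter 60, height 45, behind the light bar. Origin: centre of its underside.
- tweezer_set: bystander: brushed steel tray of tweezers, 115 x 66 x 18 high, lying in front of the jars. Origin: centre of its underside.
- hair_brush: bystander: wooden paddle hairbrush 180 x 58, 28 high, lying bristles up behind the light bar. Origin: centre of its underside, on the vanity.
- demister (a joint): bystander: chrome toggle of the mirror demister on a small steel block at the far left, lever 45 long; 0 = leaning to the robot, 0.8 = leaning away; stays where it is left.
There are look-alikes about, which are no part of the job. Leave any blue or orange look-alike of the loose_soap alone. Several things have the shape of the tray; the one meant has the colours described above.

How it is judged:
By the outcome, as a careful person would: the job done as asked, in the order asked, and still so for the second after the job is handed in, with the robot touching nothing.
It also fails if it takes over 61 s, if anything falls off the work surface, if the arm or the gripper's body presses on something with over 40 N, if the wrist force passes 120 N, or if a joint passes its speed limit or range.

## Working session

There is one attempt and no reset: what is moved stays moved. The work goes in short steps, Python scripts to look and compute and a shell command to move; the robot and the scene stay as the last step left them, time stands still between calls to the robot, and variables do not carry over. Pictures are saved under pics/ and viewed, at most 10 in all, crops included, and the job is handed in when it is done.

```bash
ls; mkdir -p pics; cat > h.py <<'E'
import numpy as np, cv2
from cell import ctrl
def get(n,save=None):
    im=ctrl.get_image(n)
    c=np.ascontiguousarray(im["color"][:,:,::-1])
    if save: cv2.imwrite("pics/"+save,c)
    np.savez("cam_"+n+".npz",c=c,f=im["fov_y"],cx=im["cx"],cy=im["cy"],p=im["pose"])
    return load(n)
def load(n):
    d=np.load("cam_"+n+".npz"); f=d["c"].shape[0]/2/np.tan(np.radians(d["f"])/2)
    return dict(c=d["c"],f=float(f),cx=float(d["cx"]),cy=float(d["cy"]),p=d["p"])
def ray(im,u,v):
    d=im["p"][:3,:3]@np.array([(u-im["cx"])/im["f"],(v-im["cy"])/im["f"],1.])
    return im["p"][:3,3],d/np.linalg.norm(d)
def onplane(im,u,v,z):
    o,d=ray(im,u,v); return o+d*(z-o[2])/d[2]
def proj(im,P):
    q=im["p"][:3,:3].T@(np.array(P,float)-im["p"][:3,3]); return im["f"]*q[0]/q[2]+im["cx"],im["f"]*q[1]/q[2]+im["cy"]
E
python3 - <<'E'
from h import *
for n in("scene","top"):
    i=get(n,n+"0.png"); print(n,i["f"],i["cx"],i["cy"],i["p"].round(3).tolist())
s=ctrl.read_state();print(s["time"],s["tool_pos"],s["width"],s["force"])
a=cv2.imread("pics/top0.png");print(a.shape)
E
```

```text
pics
scene 518.49237240037 285.5788237705144 216.39541188904198 [[0.718, 0.389, -0.577, 1302.534], [0.696, -0.385, 0.607, -808.982], [0.014, -0.837, -0.547, 816.854], [0.0, 0.0, 0.0, 1.0]]
top 453.71372172933025 274.6338250214524 211.5939923904608 [[0.008, -0.997, 0.077, 405.11], [-1.0, -0.006, 0.024, 16.961], [-0.024, -0.078, -0.997, 1184.615], [0.0, 0.0, 0.0, 1.0]]
0.1 [150.05432604 606.16100213 230.20950299] 1.0001906605313977 [0.5666049  0.71989561 0.10232046]
(420, 560, 3)
```

View pics/scene0.png

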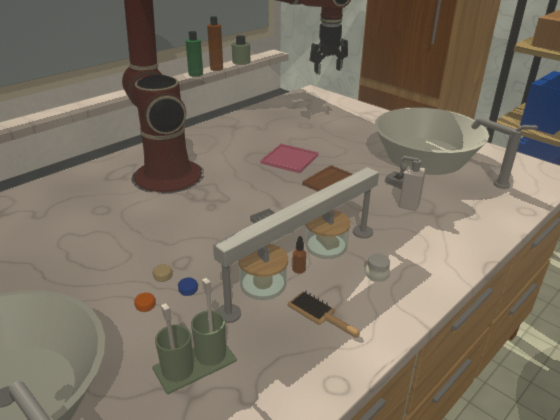

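View pics/top0.png

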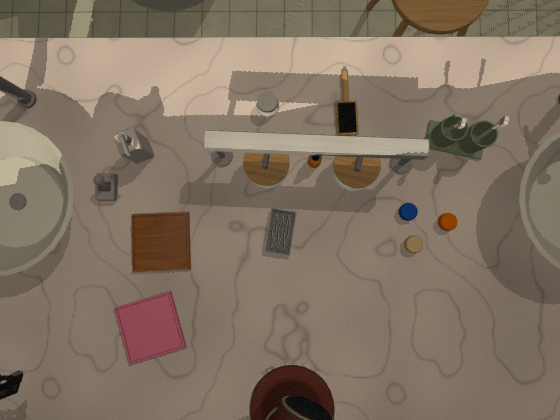

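Top view: ivory soap candidate is at (414,244), with blue (408,211) and orange (447,221) look-alikes. The brown tray is at (161,241), with a pink look-alike at (151,327). The lids are at (266,165) and (357,168), under the bar whose front edge is near row 155. I'll check the choice and the jar contents in one close crop.

```bash
python3 - <<'E'
from h import *
s=load("scene")["c"];t=load("top")["c"]
a=cv2.resize(s[205:300,225:365],None,fx=5,fy=5,interpolation=cv2.INTER_CUBIC)[:, :700]
b=cv2.resize(t[195:265,385:470],(0,0),fx=1.17,fy=1.4)
a[:b.shape[0],-b.shape[1]:]=b
cv2.imwrite("pics/c1.png",a)
t3=cv2.resize(t[120:265,125:435],None,fx=2.5,fy=2.5,interpolation=cv2.INTER_CUBIC);cv2.imwrite("pics/c2.png",t3)
E
```

```text
(no output)
```

View pics/c1.png

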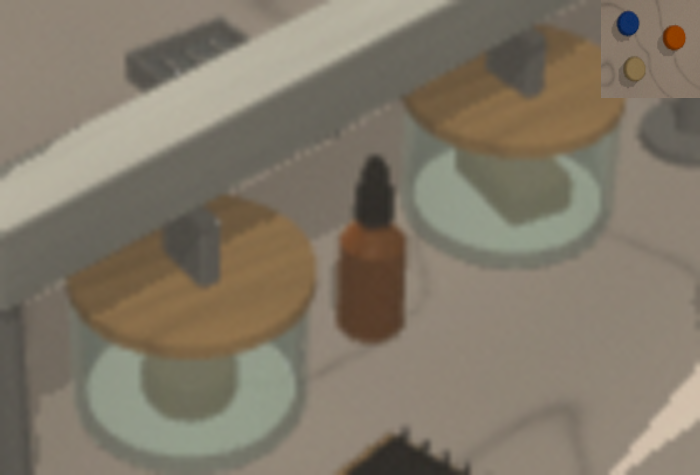

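View pics/c2.png

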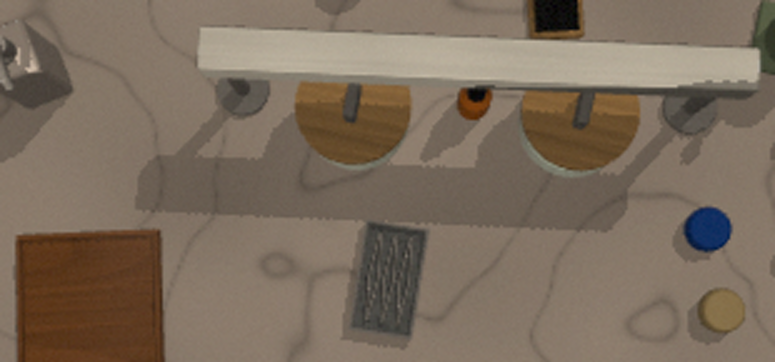

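Crop check: the round soap (190,385) is in the near-left jar by the brush stand, which is jar_b. The bar soap, with corners, is in jar_a (515,190). The ivory disc at top (414,244) is the right soap, and the brown tray at (161,241) the right tray. Measuring next.

```bash
python3 - <<'E'
from h import *
t=load("top");s=load("scene")
hsv=cv2.cvtColor(t["c"],cv2.COLOR_BGR2HSV)
for n,(u,v) in dict(soap=(414,244),lidb=(357,175),lida=(266,175),tray=(161,250),bar=(320,144),tab=(359,163),tabb=(265,162)).items(): print(n,hsv[v,u])
def box(m,x0,x1,y0,y1):
    k=np.zeros_like(m);k[y0:y1,x0:x1]=m[y0:y1,x0:x1];return k
def big(m):
    cs,_=cv2.findContours(m,cv2.RETR_EXTERNAL,cv2.CHAIN_APPROX_NONE);return max(cs,key=cv2.contourArea)
m=box(cv2.inRange(hsv,(15,70,60),(35,255,255)),395,435,228,262)
c=big(m);P=np.array([onplane(t,*p,17)[:2] for p in c[:,0]],np.float32);print("soap",cv2.minEnclosingCircle(P),cv2.contourArea(c))
for nm,b in dict(lidb=(330,385,150,200),lida=(240,295,150,200)).items():
    m=box(cv2.inRange(hsv,(8,90,50),(25,255,255)),*b);c=big(m)
    q=c[:,0]; q=q[q[:,1]>163]   # front arc
    P=np.array([onplane(t,*p,80)[:2] for p in q]);A=np.c_[2*P,np.ones(len(P))]
    x=np.linalg.lstsq(A,(P**2).sum(1),rcond=None)[0];print(nm,x[:2],np.sqrt(x[2]+x[0]**2+x[1]**2),len(P))
m=box(cv2.inRange(hsv,(0,90,20),(14,255,255)),125,200,205,280)
c=big(m);r=cv2.minAreaRect(c);print("tray px",r);B=np.array([onplane(t,*p,14)[:2] for p in cv2.boxPoints(r)]);print(B.round(1).tolist(),B.mean(0),np.linalg.norm(np.diff(B,axis=0),axis=1))
# bar front edge at z 192: bright-> row per column
g=t["c"].astype(int).sum(2)
E1=[]
for u in (215,415):
    col=g[125:170,u];print(u,col.tolist())
print("tab crop");print(hsv[150:176,348:368,1])
E
```

```text
soap [ 20 115 133]
lidb [ 16 140 100]
lida [ 16 146  91]
tray [ 13 170  93]
bar [ 19  38 182]
tab [23 42 73]
tabb [18 44 76]
soap ((415.0395812988281, -308.192626953125), 24.39410972595215) 257.0
lidb [ 591.55356801 -156.63692632] 42.82924318546172 86
lida [596.46884722  67.10422845] 43.05719834669525 75
tray px ((160.45474243164062, 241.32554626464844), (58.38408660888672, 58.49215316772461), 88.45184326171875)
[[490.2, 421.8], [495.3, 268.7], [344.6, 261.1], [339.1, 412.7]] [417.30510235 341.05615274] [153.2076015  150.85195841 151.65783311]
215 [373, 367, 362, 370, 365, 318, 477, 488, 479, 475, 483, 480, 481, 488, 493, 495, 507, 493, 497, 499, 497, 493, 503, 372, 366, 358, 289, 271, 267, 263, 269, 269, 263, 241, 220, 229, 229, 224, 231, 270, 269, 279, 272, 320, 339]
415 [346, 344, 342, 349, 342, 344, 346, 343, 348, 347, 352, 354, 345, 299, 484, 493, 499, 497, 506, 502, 506, 505, 503, 507, 503, 486, 487, 362, 336, 339, 287, 197, 186, 187, 237, 283, 285, 284, 282, 285, 289, 285, 288, 291, 297]
tab crop
[[ 39  37  37  38  40  41  39  39  40  42  39  42  41  41  42  43  37  39
   42  
[... 1429 characters left out ...]
 148 144
  144 144]
 [144 142 147 147 147 149  81  42  37  35  35  38  81 142 154 145 147 151
  147 146]
 [145 148 150 144 146 141  53  46  41  50  36  35 134 142 142 144 142 142
  149 140]
 [151 144 150 149 142 143  63  52  35  38  26 126 143 152 149 149 151 149
  149 147]
 [144 144 145 145 142 148 129 123  79  81 118 140 133 146 150 142 147 139
  143 140]
 [150 143 136 149 141 141 141 143 142 142 148 143 153 145 146 144 156 149
  141 145]
 [144 143 141 145 141 149 144 140 140 149 144 147 154 146 140 146 144 146
  149 139]
 [146 151 144 147 159 145 139 139 148 140 148 145 144 145 150 143 144 147
  148 143]
 [144 141 146 144 147 142 145 144 141 140 146 143 143 147 146 141 145 140
  149 139]]
```

```bash
python3 - <<'E'
from h import *
from scipy.optimize import least_squares
t=load("top");hsv=cv2.cvtColor(t["c"],cv2.COLOR_BGR2HSV);S=hsv[:,:,1].astype(float)
def cross(a,th): # subpixel crossing indices
    return [i+(th-a[i])/(a[i+1]-a[i]) for i in range(len(a)-1) if (a[i]-th)*(a[i+1]-th)<0]
for nm,u0,u1 in (("lidb",334,381),("lida",244,290)):
    pts=[]
    for u in range(u0,u1):
        col=S[172:200,u];k=[x for x in cross(col,90)]
        if k: pts.append(onplane(t,u,172+k[0],76)[:2])
    P=np.array(pts)
    r=least_squares(lambda c:np.hypot(*(P-c[:2]).T)-58,[595,P[:,1].mean()],loss="soft_l1");print(nm,r.x,np.abs(r.fun).mean(),len(P))
for nm,u0,u1,rows in (("tabb",348,368,range(159,170)),("taba",254,276,range(156,168))):
    L=[];R=[]
    for v in rows:
        k=cross(S[v,u0:u1],95)
        if len(k)>=2: L.append((u0+k[0],v));R.append((u0+k[-1],v))
    zl,zr=(80,115) if nm=="tabb" else (80,115)
    lw=np.array([onplane(t,*p,zl)[:2] for p in L]);rw=np.array([onplane(t,*p,zr)[:2] for p in R])
    pl=np.polyfit(lw[:,0],lw[:,1],1);pr=np.polyfit(rw[:,0],rw[:,1],1)
    x=590;print(nm,"L",pl,"R",pr,"yaw",np.degrees(np.arctan([pl[0],pr[0]])),"y at 590",np.polyval(pl,x),np.polyval(pr,x), "width",(np.polyval(pl,x)-np.polyval(pr,x)))
    k=[cross(S[163:180,int(round(L[-1][0]))+j],95)[:1] for j in (1,2,3)];print("front x z80",[onplane(t,L[-1][0]+j,163+q[0],80)[:2].round(1) for j,q in zip((1,2,3),k) if q])
# bar front edge
for u,v in ((215,148.0),(415,151.9),(215,150.6),(415,154.5)):
    print("bar",u,v,onplane(t,u,v,192)[:2],onplane(t,u,v,152)[:2])
for u,v in((210,126),(428,139)): pass
print("bottle",onplane(t,315,158,90)[:2],"tweezer",[onplane(t,u,v,18)[:2].round() for u,v in((271,208),(295,210),(289,256),(265,252))])
print("posts",[onplane(t,u,v,5)[:2].round() for u,v in((222,158),(402,164))])
E
```

```text
lidb [ 609.14516753 -157.12162239] 0.19372199964671036 45
lida [614.21440044  66.97623382] 0.19824935861287885 39
tabb L [ -0.21752035 -18.93936856] R [ -0.23600992 -18.61456071] yaw [-12.27183374 -13.2793748 ] y at 590 -147.27637592099802 -157.86041466083486 width 10.584038739836842
front x z80 [array([ 610.8, -151. ]), array([ 591.3, -153.3]), array([ 591.4, -155.8])]
taba L [-1.31227688e-01  1.55946429e+02] R [ -0.16169956 158.32622303] yaw [-7.47607356 -9.18519838] y at 590 78.52209331465095 62.92348531150843 width 15.598608003142516
front x z80 [array([598.2,  72.8]), array([597.1,  70.3]), array([597. ,  67.8])]
bar 215 148.0 [623.39858018 175.24289741] [632.19510184 181.62126081]
bar 415 151.9 [ 615.98661537 -266.70381451] [ 624.48445263 -278.13484329]
bar 215 150.6 [617.53160561 175.13477999] [626.09170228 181.50878652]
bar 415 154.5 [ 610.18894616 -266.61301799] [ 618.45315127 -278.04038789]
bottle [621.82588085 -53.5770987 ] tweezer [array([505.,  55.]), array([500.,  -7.]), array([382.,   8.]), array([392.,  69.])]
posts [array([638., 186.]), array([ 624., -286.])]
```

Measurements agree. Lid b centre is (609,-157), and its tab (yaw about -12.8°, width 10.6 against 12, centre line through -156.9 there) matches. The tray measures 152 mm across against 150, centred at (417,341). The soap radius is 24 against 23, at (415,-308). Planning the reach for lid b, leaning 45° along the tab.

```bash
cat > plan.py <<'E'
from h import *
from scipy.spatial.transform import Rotation as Ro
def R_of(az,lean,flip=1):
    a,l=np.radians([az,lean]);z=np.array([np.sin(l)*np.cos(a),np.sin(l)*np.sin(a),-np.cos(l)])
    y=np.array([-np.sin(a),np.cos(a),0])*flip
    return np.c_[np.cross(y,z),y,z]
def plan(pos,R,n=None):
    s=ctrl.read_state();d=(np.array(pos)-s["tool_pos"])/10
    R0=np.array(s["orientation"]);rv=Ro.from_matrix(R@R0.T).as_rotvec()
    N=max(int(np.ceil(max(np.linalg.norm(d)/4.17,np.linalg.norm(rv)/0.124))),1);n=n or N
    print("min rows",N,"n",n,"rot/row",(rv/n).round(4).tolist(),"shift/row",(d/n).round(3).tolist(),"| total",rv.round(3),d.round(2))
def st():
    s=ctrl.read_state();R=np.array(s["orientation"]);z=R[:,2]
    print("t",round(s["time"],2),"tcp",np.round(s["tool_pos"],1),"az %.1f lean %.1f"%(np.degrees(np.arctan2(z[1],z[0])),np.degrees(np.arccos(-z[2]))),"y",R[:,1].round(3),"F",np.round(s["force"],1),"w",round(s["width"],3),"grip",round(s["grip_force"],1),"q",np.round(s["qpos"],0))
E
python3 - <<'E'
from plan import *
st();print(ctrl.read_state()["orientation"])
for f in(1,-1): plan([545,-142,190],R_of(-12.8,45,f),25)
E
```

```text
t 0.1 tcp [150.1 606.2 230.2] az -110.8 lean 0.1 y [ 0.24   0.971 -0.002] F [0.6 0.7 0.1] w 1.0 grip 0.0 q [69.  3. 92.  0. 85. -7.]
[[-9.70666483e-01  2.40429145e-01 -6.36005423e-04]
 [ 2.40429890e-01  9.70665067e-01 -1.67209138e-03]
 [ 2.15328745e-04 -1.77595777e-03 -9.99998400e-01]]
min rows 21 n 25 rot/row [-0.0072, -0.0306, 0.0008] shift/row [1.58, -2.993, -0.161] | total [-0.18  -0.765  0.019] [ 39.49 -74.82  -4.02]
min rows 26 n 25 rot/row [0.0465, -0.0111, -0.1155] shift/row [1.58, -2.993, -0.161] | total [ 1.162 -0.279 -2.887] [ 39.49 -74.82  -4.02]
```

```bash
python3 -m inch '{"increments":[[[-0.0072,-0.0306,0.0008],[1.58,-2.99,-0.16],0],[[-0.0072,-0.0306,0.0008],[1.58,-2.99,-0.16],0],[[-0.0072,-0.0306,0.0008],[1.58,-2.99,-0.16],0],[[-0.0072,-0.0306,0.0008],[1.58,-2.99,-0.16],0],[[-0.0072,-0.0306,0.0008],[1.58,-2.99,-0.16],0],[[-0.0072,-0.0306,0.0008],[1.58,-2.99,-0.16],0],[[-0.0072,-0.0306,0.0008],[1.58,-2.99,-0.16],0],[[-0.0072,-0.0306,0.0008],[1.58,-2.99,-0.16],0],[[-0.0072,-0.0306,0.0008],[1.58,-2.99,-0.16],0],[[-0.0072,-0.0306,0.0008],[1.58,-2.99,-0.16],0],[[-0.0072,-0.0306,0.0008],[1.58,-2.99,-0.16],0],[[-0.0072,-0.0306,0.0008],[1.58,-2.99,-0.16],0],[[-0.0072,-0.0306,0.0008],[1.58,-2.99,-0.16],0],[[-0.0072,-0.0306,0.0008],[1.58,-2.99,-0.16],0],[[-0.0072,-0.0306,0.0008],[1.58,-2.99,-0.16],0],[[-0.0072,-0.0306,0.0008],[1.58,-2.99,-0.16],0],[[-0.0072,-0.0306,0.0008],[1.58,-2.99,-0.16],0],[[-0.0072,-0.0306,0.0008],[1.58,-2.99,-0.16],0],[[-0.0072,-0.0306,0.0008],[1.58,-2.99,-0.16],0],[[-0.0072,-0.0306,0.0008],[1.58,-2.99,-0.16],0]]}'; python3 -c "
from plan import *
st();plan([545,-142,165],R_of(-12.8,45),6)"
```

```text
time: 1.77
tool_pos: [466.5, 7.0, 199.1]
orientation: [[-0.787, 0.224, 0.575], [0.182, 0.975, -0.131], [-0.59, 0.002, -0.807]]
force: [-0.5, 0.5, -0.2]
width: 0.497
grip_force: 0.0
t 1.77 tcp [466.5   7.  199.1] az -12.8 lean 36.2 y [0.224 0.975 0.002] F [-0.5  0.5 -0.2] w 0.497 grip 0.0 q [ -6. -46. 137.  -5.  53. -81.]
min rows 5 n 6 rot/row [-0.006, -0.025, 0.0004] shift/row [1.309, -2.484, -0.569] | total [-0.036 -0.15   0.002] [  7.85 -14.9   -3.41]
```

```bash
python3 -m inch '{"increments":[[[-0.006,-0.025,0.0004],[1.31,-2.48,-0.57],0],[[-0.006,-0.025,0.0004],[1.31,-2.48,-0.57],0],[[-0.006,-0.025,0.0004],[1.31,-2.48,-0.57],0],[[-0.006,-0.025,0.0004],[1.31,-2.48,-0.57],0],[[-0.006,-0.025,0.0004],[1.31,-2.48,-0.57],0],[[-0.006,-0.025,0.0004],[1.31,-2.48,-0.57],0],[[0,0,0],[0,0,0],0],[[0,0,0],[0,0,0],0]]}' >/dev/null; python3 - <<'E'
from plan import *
st();plan([617.5,-158.8,93],R_of(-12.8,45))
w=get("wrist","w1.png");st()
print("pred tab top front/back, lid centre",[np.round(proj(w,p)) for p in ([609-17.5,-157+4,115],[609+17.5,-157-4,115],[609,-157,80])], w["p"].round(2).tolist())
E
```

```text
t 2.43 tcp [ 544.  -141.1  163.2] az -12.8 lean 44.6 y [0.224 0.975 0.001] F [-0.2  0.7  0.8] w 0.496 grip 0.0 q [ -27.  -29.  134.   19.   33. -116.]
min rows 3 n 3 rot/row [-0.0009, -0.0019, 0.0007] shift/row [2.449, -0.591, -2.339] | total [-0.003 -0.006  0.002] [ 7.35 -1.77 -7.02]
t 2.48 tcp [ 544.3 -140.2  164. ] az -12.8 lean 44.7 y [0.222 0.975 0.001] F [ 0.3 -0.2  0.3] w 0.506 grip 0.0 q [ -27.  -29.  134.   19.   33. -116.]
pred tab top front/back, lid centre [array([281., 223.]), array([281., 242.]), array([281., 190.])] [[0.22, 0.44, 0.87, 389.95], [0.97, -0.1, -0.2, -104.34], [0.0, 0.89, -0.45, 206.66], [0.0, 0.0, 0.0, 1.0]]
```

View pics/w1.png

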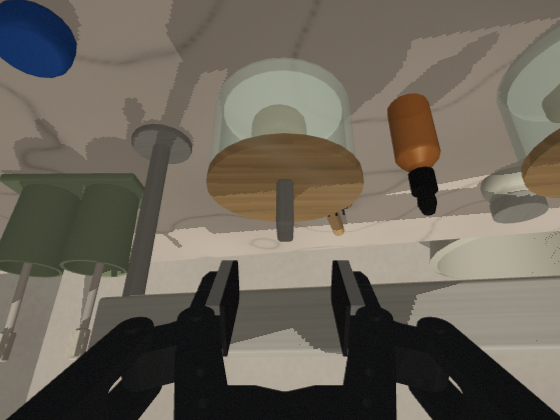

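The wrist view shows jar b with the round soap (280,125) and its lid. The tab (285,180–241) lies centred between the fingers (238 and 331, mid 284.5), so I'll advance along the tool axis.

```bash
python3 -m inch '{"increments":[[[0,0,0],[1.47,-0.34,-1.4],0],[[0,0,0],[1.47,-0.34,-1.4],0],[[0,0,0],[1.47,-0.34,-1.4],0],[[0,0,0],[1.47,-0.34,-1.4],0],[[0,0,0],[1.47,-0.34,-1.4],0],[[0,0,0],[0,0,0],0],[[0,0,0],[0,0,0],0]]}' >/dev/null; python3 -c "
from plan import *
st();st()"; python3 -m inch '{"increments":[[[0,0,0],[0,0,0],-0.5],[[0,0,0],[0,0,0],-1],[[0,0,0],[0,0,0],-1],[[0,0,0],[0,0,0],-1],[[0,0,0],[0,0,0],-1],[[0,0,0],[0,0,0],-1]]}'; python3 -c "
from plan import *
get('wrist','w2.png')"
```

```text
t 3.07 tcp [ 618.1 -155.7   94.5] az -12.6 lean 44.8 y [0.219 0.976 0.001] F [-0.1  0.8 -0.2] w 0.501 grip 0.0 q [ -25.   -8.  126.   25.   20. -122.]
t 3.07 tcp [ 618.1 -155.7   94.5] az -12.6 lean 44.8 y [0.219 0.976 0.001] F [-0.1  0.8 -0.2] w 0.501 grip 0.0 q [ -25.   -8.  126.   25.   20. -122.]
time: 3.57
tool_pos: [619.1, -157.4, 97.1]
orientation: [[-0.689, 0.221, 0.69], [0.156, 0.975, -0.157], [-0.708, -0.0, -0.707]]
force: [-3.2, 1.9, 6.5]
width: 0.131
grip_force: 60.9
```

View pics/w2.png

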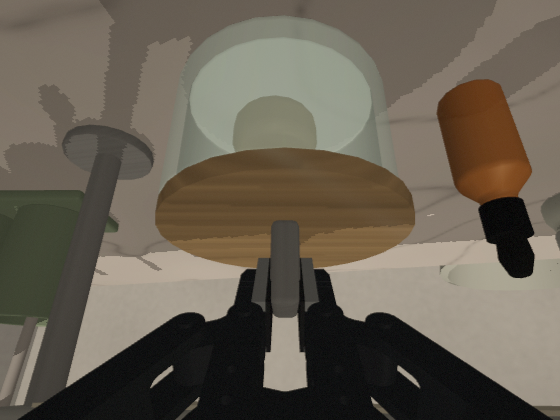

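The tab is gripped (grip 61 N, width 11 mm against the 12 mm tab; tab at (285,265) between the pads). Lift straight up, then back out from under the bar.

```bash
python3 -m inch '{"increments":[[[0,0,0],[0,0,0.3],-1],[[0,0,0],[0,0,0.5],-1],[[0,0,0],[0,0,0.6],-1],[[0,0,0],[0,0,0.6],-1],[[0,0,0],[-1,0.22,0.3],-1],[[0,0,0],[-2,0.44,0.2],-1],[[0,0,0],[-3,0.67,0.3],-1],[[0,0,0],[-3,0.67,0.5],-1],[[0,0,0],[-3,0.67,1],-1],[[0,0,0],[-2,0.5,1.5],-1]]}'; python3 -c "
from plan import *
plan([427,339,130],R_of(-12.8,45),18)"
```

```text
time: 4.45
tool_pos: [475.5, -124.3, 150.1]
orientation: [[-0.695, 0.221, 0.684], [0.158, 0.975, -0.154], [-0.701, 0.001, -0.713]]
force: [0.3, -0.2, -1.3]
width: 0.128
grip_force: 59.9
min rows 12 n 18 rot/row [-0.0002, -0.0004, -0.0] shift/row [-0.269, 2.574, -0.112] | total [-0.003 -0.008 -0.001] [-4.85 46.33 -2.01]
```

```bash
python3 -m inch '{"increments":[[[0,0,0],[0.3,1.5,0.3],-1],[[0,0,0],[0.3,2.57,0.3],-1],[[0,0,0],[0.3,2.57,0.3],-1],[[0,0,0],[0.3,2.57,0.3],-1],[[0,0,0],[0.3,2.57,0.3],-1],[[0,0,0],[0.3,2.57,0.3],-1],[[0,0,0],[0.3,2.57,0.2],-1],[[0,0,0],[0.3,2.57,0],-1],[[0,0,0],[0,2.57,-0.3],-1],[[0,0,0],[-0.6,2.57,-0.5],-1],[[0,0,0],[-0.85,2.57,-0.5],-1],[[0,0,0],[-0.85,2.57,-0.5],-1],[[0,0,0],[-0.85,2.57,-0.5],-1],[[0,0,0],[-0.85,2.57,-0.5],-1],[[0,0,0],[-0.85,2.57,-0.5],-1],[[0,0,0],[-0.85,2.57,-0.5],-1],[[0,0,0],[-0.85,2.57,-0.5],-1],[[0,0,0],[-0.85,2.57,-0.4],-1],[[0,0,0],[0,0,0],-1],[[0,0,0],[0,0,0],-1]]}'; python3 -c "
from plan import *
st();plan([427,339,75],R_of(-12.8,45),5)"
```

```text
time: 6.12
tool_pos: [428.0, 327.7, 126.2]
orientation: [[-0.692, 0.219, 0.688], [0.156, 0.976, -0.154], [-0.705, 0.0, -0.709]]
force: [-0.3, -0.4, -1.7]
width: 0.129
grip_force: 59.9
t 6.12 tcp [428.  327.7 126.2] az -12.6 lean 44.9 y [0.219 0.976 0.   ] F [-0.3 -0.4 -1.7] w 0.129 grip 59.9 q [ 48. -12. 125. -50.  53.  -3.]
min rows 2 n 5 rot/row [-0.0002, -0.0005, -0.0005] shift/row [-0.019, 0.226, -1.024] | total [-0.001 -0.002 -0.002] [-0.1   1.13 -5.12]
```

```bash
python3 -m inch '{"increments":[[[0,0,0],[0,0.28,-1.7],-1],[[0,0,0],[0,0.28,-1.7],-1],[[0,0,0],[0,0.28,-1.7],-1],[[0,0,0],[0,0.28,-1.7],-1],[[0,0,0],[0,0,-0.6],-1],[[0,0,0],[0,0,-0.5],-1],[[0,0,0],[0,0,0],-1]]}'; python3 -c "
from plan import *
get('wrist','w3.png');get('top');st()"
```

```text
time: 6.7
tool_pos: [428.4, 336.6, 46.7]
orientation: [[-0.691, 0.222, 0.687], [0.157, 0.975, -0.157], [-0.705, -0.001, -0.709]]
force: [-0.0, 0.4, -2.2]
width: 0.123
grip_force: 59.8
t 6.8 tcp [429.  337.6  48.2] az -12.7 lean 44.9 y [0.222 0.975 0.001] F [-1.4  0.4 -1.7] w 0.123 grip 59.8 q [ 49.  -2. 125. -57.  48.   9.]
```

View pics/w3.png

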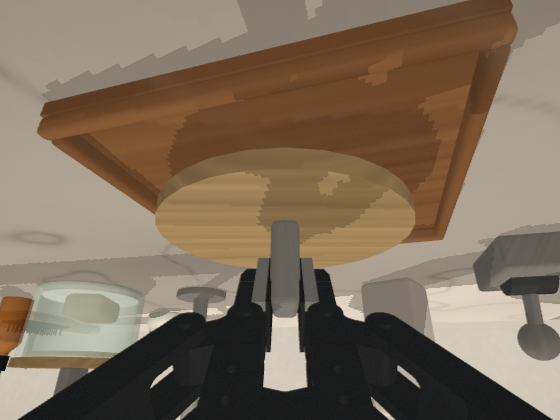

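Wrist view: the lid (155–415 wide, tab at 285) hovers over the brown tray, with visible tray corners near (45,110), (512,15) and (441,238). Checking the offset numerically.

```bash
python3 - <<'E'
from plan import *
w=load("wrist")
for p in ((45,105),(510,8),(441,238)): print(onplane(w,*p,14)[:2].round(1))
B=[[490.2, 421.8], [495.3, 268.7], [344.6, 261.1], [339.1, 412.7]]
print([np.round(proj(w,b+[14])) for b in B])
z=48-31+6+4 # disc mid
a=np.array([onplane(w,u,v,z)[:2] for u,v in((156,212),(415,212))]);print("disc",a,a.mean(0),np.linalg.norm(a[0]-a[1]))
E
```

```text
[337.5 282.7]
[334.9 412.1]
[485.6 421.6]
[array([440., 241.]), array([211., 260.]), array([  9., 129.]), array([507.,  24.])]
disc [[390.45092516 291.10416557]
 [414.69703279 397.43751144]] [402.57397898 344.2708385 ] 109.06261586428333
```

```bash
python3 - <<'E'
from plan import *
w=load("wrist")
P=np.array([onplane(w,*p,14)[:2] for p in ((38,135),(515,40),(441,240))]);print(P.round(1),np.linalg.norm(np.diff(P,axis=0),axis=1),(P[0]+P[2])/2)
h=cv2.cvtColor(w["c"],cv2.COLOR_BGR2HSV)
t=load("top");c=cv2.resize(t["c"][190:300,100:240],None,fx=4,fy=4);cv2.imwrite("pics/t2.png",np.hstack([c,cv2.resize(w["c"][60:190,0:120],(240,260))[:, :].copy() if 0 else np.zeros((440,1,3),np.uint8)]))
E
```

```text
[[349.4 268.1]
 [344.4 416.2]
 [489.2 422.2]] [148.18387552 144.93187225] [419.29291705 345.14794664]
```

View pics/t2.png

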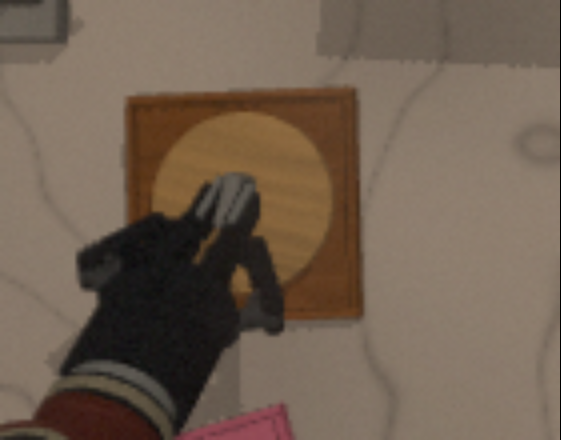

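The top crop shows the lid (152–333, centre about (242,201)) centred in the tray (127–362 by 90–320, centre (244,205)). Lower it.

```bash
python3 -m inch '{"increments":[[[0,0,0],[0,0.1,-0.35],-1],[[0,0,0],[0,0.1,-0.35],-1],[[0,0,0],[0,0,-0.2],-1],[[0,0,0],[0,0,0],-1]]}';python3 -c "
from plan import *
st()"
```

```text
time: 7.13
tool_pos: [428.2, 339.5, 37.7]
orientation: [[-0.692, 0.221, 0.688], [0.157, 0.975, -0.156], [-0.705, -0.0, -0.709]]
force: [0.5, -0.0, -1.1]
width: 0.128
grip_force: 59.9
t 7.13 tcp [428.2 339.5  37.7] az -12.8 lean 44.8 y [ 0.221  0.975 -0.   ] F [ 0.5 -0.  -1.1] w 0.128 grip 59.9 q [ 49.  -0. 125. -58.  47.  10.]
```

```bash
python3 -m inch '{"increments":[[[0,0,0],[0,0,-0.15],-1],[[0,0,0],[0,0,0],-1]]}' | grep force;python3 -m inch '{"increments":[[[0,0,0],[0,0,-0.15],-1],[[0,0,0],[0,0,0],-1]]}' | grep -E "force|pos"
```

```text
force: [-0.6, -0.8, -0.0]
grip_force: 60.1
tool_pos: [429.4, 340.1, 37.1]
force: [-3.9, -1.9, 7.2]
grip_force: 61.2
```

Contact felt (+7 N). Release and back out along the tool axis.

```bash
python3 -m inch '{"increments":[[[0,0,0],[0,0,0],-0.6],[[0,0,0],[0,0,0],-0.2],[[0,0,0],[0,0,0],0],[[0,0,0],[0,0,0],0],[[0,0,0],[-0.7,0.16,0.7],0],[[0,0,0],[-1.4,0.32,1.4],0],[[0,0,0],[-1.4,0.32,2],0],[[0,0,0],[0,0,3],0],[[0,0,0],[0,0,3],0]]}';python3 - <<'E'
from plan import *
plan([470,-50,200],R_of(-35,40),16)
plan([405,-300,120],R_of(-40,40),24)
E
```

```text
time: 8.22
tool_pos: [391.6, 347.3, 136.0]
orientation: [[-0.693, 0.22, 0.687], [0.154, 0.976, -0.156], [-0.704, -0.002, -0.71]]
force: [0.4, 1.2, 0.1]
width: 0.5
grip_force: 0.0
min rows 10 n 16 rot/row [0.0022, 0.0047, -0.0243] shift/row [0.49, -2.483, 0.4] | total [ 0.036  0.076 -0.389] [  7.84 -39.73   6.4 ]
min rows 16 n 24 rot/row [0.0016, 0.0031, -0.0199] shift/row [0.056, -2.697, -0.067] | total [ 0.039  0.074 -0.477] [  1.34 -64.73  -1.6 ]
```

```bash
python3 -m inch '{"increments":[[[0,0,0],[0.9,-2,0.62],0.5],[[0,0,0],[0.9,-2.81,0.62],0.5],[[0,0,0],[0.9,-2.81,0.62],0.5],[[0,0,0],[0.9,-2.81,0.62],0.5],[[0,0,0],[0.9,-2.81,0.62],0.5],[[0,0,0],[0.9,-2.81,0.62],0.5],[[0,0,0],[0.9,-2.81,0.62],0.5],[[0,0,0],[0.9,-2.81,0.62],0.5],[[0,0,0],[0.9,-2.81,0.62],0.5],[[0,0,0],[0.9,-2.81,0.62],0.5],[[0,0,0],[0.9,-2.81,0.62],0.5],[[0,0,0],[0.9,-2.81,0.62],0.5]]}'>/dev/null;python3 - <<'E'
from plan import *
st();plan([372,-316,110],R_of(10,40),14)
# new top view: jar b contents
get("top","t3.png");get("scene","s3.png")
E
```

```text
t 9.22 tcp [501.2  17.6 211.3] az -12.7 lean 44.9 y [0.22  0.975 0.001] F [ 0.3 -0.6  0.6] w 0.747 grip 0.0 q [ -2. -44. 138. -11.  42. -75.]
min rows 9 n 14 rot/row [0.0001, 0.0062, 0.0283] shift/row [-0.923, -2.383, -0.724] | total [0.001 0.087 0.396] [-12.92 -33.36 -10.13]
```

```bash
python3 -m inch '{"increments":[[[0,0.006,0.0283],[0,-2.38,0],0.5],[[0,0.006,0.0283],[0,-2.38,0],0.5],[[0,0.006,0.0283],[0,-2.38,0],0.5],[[0,0.006,0.0283],[0,-2.38,-0.4],0.5],[[0,0.006,0.0283],[-0.9,-2.38,-0.7],0.5],[[0,0.006,0.0283],[-0.9,-2.38,-0.7],0.5],[[0,0.006,0.0283],[-1.3,-2.38,-0.9],0.5],[[0,0.006,0.0283],[-1.4,-2.38,-1],0.5],[[0,0.006,0.0283],[-1.4,-2.38,-1],0.5],[[0,0.006,0.0283],[-1.4,-2.38,-1],0.5],[[0,0.006,0.0283],[-1.4,-2.38,-1],0.5],[[0,0.006,0.0283],[-1.4,-2.38,-1],0.5],[[0,0.006,0.0283],[-1.4,-2.38,-1],0.5],[[0,0.006,0.0283],[-1.4,-2.38,-1],0.5],[[0,0,0],[0,0,0],0.5],[[0,0,0],[0,0,0],0.5]]}'>/dev/null;python3 - <<'E'
from plan import *
st()
w=get("wrist","w4.png");h=cv2.cvtColor(w["c"],cv2.COLOR_BGR2HSV)
m=cv2.inRange(h,(15,70,60),(35,255,255))
print("expected px",proj(w,[415,-308,12]))
cs,_=cv2.findContours(m,cv2.RETR_EXTERNAL,cv2.CHAIN_APPROX_NONE)
for c in sorted(cs,key=cv2.contourArea)[-3:]:
    x,y,ww,hh=cv2.boundingRect(c);print(cv2.contourArea(c),(x,y,ww,hh),onplane(w,x+ww/2,y+hh/2,12)[:2],np.linalg.norm(onplane(w,x,y+hh/2,12)-onplane(w,x+ww,y+hh/2,12)))
plan([425,-306,7],R_of(10,40),6)
E
```

```text
t 10.65 tcp [ 389.2 -297.5  132.2] az 9.0 lean 38.2 y [-0.143  0.99   0.011] F [ 0.3 -0.5 -0.1] w 0.752 grip 0.0 q [ -67.  -23.  131.   41.   67. -180.]
expected px (np.float64(261.42553159695126), np.float64(127.6814533031053))
39.0 (330, 310, 10, 8) [ 865.93716371 -132.02663149] 18.676250289532756
1209.5 (499, 297, 61, 32) [822.31282142 233.17098661] 118.44717399735632
3203.0 (230, 97, 64, 64) [ 416.22540363 -307.48173684] 45.71986700792461
min rows 4 n 6 rot/row [-0.001, -0.0055, 0.005] shift/row [0.597, -0.154, -2.082] | total [-0.006 -0.033  0.03 ] [  3.58  -0.92 -12.49]
```

View pics/w4.png

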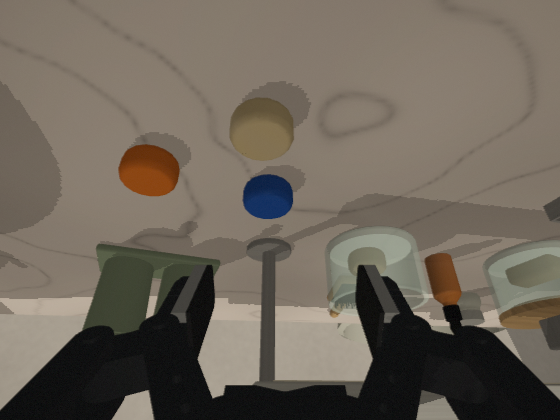

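Wrist view: ivory soap at (262,128), expected (261,128), measured (416,-307.5) with diameter 45.7 against 46. Blue (268,196) and orange (149,170) are clear of it. Joint 6 sits at its limit, so I need another azimuth; a quick kinematic fit from the states seen so far will choose it.

```bash
cat > kin.py <<'E'
from plan import *
from scipy.optimize import least_squares
import itertools
D=[([150.25,606.65,231.3],[69.271,3.019,92.412,0,84.569,-6.818],None,None),
([544.3,-140.2,164],[-27,-29,134,19,33,-116],-12.7,44.7),([618.1,-155.7,94.5],[-25,-8,126,25,20,-122],-12.6,44.8),
([428,327.7,126.2],[48,-12,125,-50,53,-3],-12.6,44.9),([428.2,339.5,37.7],[49,0,125,-58,47,10],-12.8,44.8),
([501.2,17.6,211.3],[-2,-44,138,-11,42,-75],-12.7,44.9),([466.5,7,199.1],[-6,-46,137,-5,53,-81],-12.8,36.2)]
E0=lambda a,t:Ro.from_euler(a,t,degrees=True).as_matrix()
def ori(q,s): return E0('z',q[0])@E0('y',q[1]+q[2])@E0('z',s[0]*q[3])@E0('y',q[4])@E0('z',s[1]*q[5]+s[2])
def wr(q,p):
    A,B,d1,a1,off,L=p;a,b=np.radians(q[1]),np.radians(q[1]+q[2])
    return E0('z',q[0])@np.array([a1+A*np.sin(a)+B*np.sin(b),off,d1+A*np.cos(a)+B*np.cos(b)])
def fk(q,p,s):
    R=ori(q,s);return wr(q,p)+p[5]*R[:,2],R
best=None
Rs=[R_of(d[2],d[3]) if d[2] is not None else np.c_[[-.9707,.2404,0],[.2404,.9707,0],[0,0,-1]] for d in D]
for s in itertools.product((1,-1),(1,-1),(0,90,180,-90)):
    e=sum(np.linalg.norm(ori(d[1],s)-R) for d,R in zip(D,Rs))
    if best is None or e<best[0]: best=(e,s)
S=best[1]
r=least_squares(lambda p:np.concatenate([fk(d[1],p,S)[0]-d[0] for d in D]+[[.001*(p[3])]]),[420,400,180,0,74,250]);P=r.x
def ik(pos,R,q0):
    f=lambda q:np.concatenate([(fk(q,P,S)[0]-pos)/10,5*(fk(q,P,S)[1]-R).ravel()])
    lo=[-172,-57.9,3.15,-58.7,5.1,-179.6];hi=[172,126.9,148,238.7,150.1,179.6]
    o=least_squares(f,np.clip(q0,np.array(lo)+1,np.array(hi)-1),bounds=(lo,hi));return o.x.round(0),round(o.cost,3)
if __name__=="__main__":
    print(best,P.round(1),"res",np.abs(r.fun).max().round(1))
    q0=ctrl.read_state()["qpos"]
    for az in(0,-10,-20,-30,-40):
        a=np.radians(az)
        print(az,ik(np.array([416+10*np.cos(a),-307.5+10*np.sin(a),7]),R_of(az,40),q0),ik(np.array([416-41*np.cos(a),-307.5-41*np.sin(a),90]),R_of(az,40),q0))
    print("jar",[ik(np.array([617,-157,50]),R_of(az,40),q0) for az in(-12,-20)])
E
python3 kin.py
```

```text
(np.float64(0.08780198560852097), (1, 1, 90)) [381.4 575.5 170.9  -3.   72.2 268.7] res 29.3
0 (array([ -60.,  -12.,  136.,   48.,   45., -180.]), np.float64(0.063)) (array([ -68.,  -26.,  138.,   44.,   59., -178.]), np.float64(0.0))
-10 (array([ -59.,  -15.,  140.,   51.,   38., -175.]), np.float64(0.0)) (array([ -65.,  -33.,  143.,   42.,   53., -166.]), np.float64(0.0))
-20 (array([ -55.,  -18.,  142.,   47.,   30., -161.]), np.float64(0.0)) (array([ -61.,  -38.,  146.,   36.,   46., -150.]), np.float64(0.0))
-30 (array([ -51.,  -20.,  143.,   37.,   23., -141.]), np.float64(0.0)) (array([ -55.,  -41.,  148.,   25.,   39., -129.]), np.float64(0.0))
-40 (array([ -47.,  -20.,  143.,   14.,   17., -109.]), np.float64(0.0)) (array([ -48.,  -42.,  148.,    9.,   34., -103.]), np.float64(0.0))
jar [(array([ -24.,   -5.,  126.,   22.,   21., -120.]), np.float64(0.0)), (array([-21.,  -5., 126.,   2.,  19., -93.]), np.float64(0.0))]
```

```bash
python3 - <<'E'
from plan import *
st();plan([425.6,-310.3,60],R_of(-16,40),8)
E
```

```text
t 10.7 tcp [ 389.2 -296.8  131.9] az 9.1 lean 38.2 y [-0.144  0.99   0.011] F [ 0.2  1.1 -0.7] w 0.75 grip 0.0 q [ -67.  -23.  131.   41.   67. -180.]
min rows 4 n 8 rot/row [-0.0017, -0.0038, -0.0529] shift/row [0.456, -0.169, -0.899] | total [-0.013 -0.031 -0.424] [ 3.64 -1.35 -7.19]
```

```bash
python3 -m inch '{"increments":[[[-0.0017,-0.0038,-0.053],[0.46,-0.17,-0.5],0.5],[[-0.0017,-0.0038,-0.053],[0.46,-0.17,-0.9],0.5],[[-0.0017,-0.0038,-0.053],[0.46,-0.17,-0.9],0.5],[[-0.0017,-0.0038,-0.053],[0.46,-0.17,-0.9],0.5],[[-0.0017,-0.0038,-0.053],[0.46,-0.17,-0.9],0.5],[[-0.0017,-0.0038,-0.053],[0.46,-0.17,-0.9],0.5],[[-0.0017,-0.0038,-0.053],[0.46,-0.17,-0.9],0.5],[[-0.0017,-0.0038,-0.053],[0.46,-0.17,-0.9],0.5],[[0,0,0],[0,0,0],0.5],[[0,0,0],[0,0,0],0.5]]}'>/dev/null; python3 - <<'E'
from plan import *
st();plan([425.6,-310.3,9],R_of(-16,40),6)
E
```

```text
t 11.53 tcp [ 425.7 -309.3   63.3] az -15.9 lean 39.9 y [0.274 0.962 0.   ] F [ 0.7  0.  -0.2] w 0.752 grip 0.0 q [ -58.  -20.  137.   42.   39. -160.]
min rows 2 n 6 rot/row [-0.0001, -0.0002, -0.0003] shift/row [-0.002, -0.017, -0.906] | total [-0.001 -0.001 -0.002] [-0.01 -0.1  -5.43]
```

```bash
python3 -m inch '{"increments":[[[0,0,0],[0,0,-1],0.5],[[0,0,0],[0,0,-1],0.5],[[0,0,0],[0,0,-1],0.5],[[0,0,0],[0,-0.1,-1],0.5],[[0,0,0],[0,0,-0.8],0.5],[[0,0,0],[0,0,-0.6],0.5],[[0,0,0],[0,0,0],0.5],[[0,0,0],[0,0,0],0.5]]}'; python3 -c "
from plan import *
st()"
```

```text
time: 12.2
tool_pos: [425.5, -312.8, 10.5]
orientation: [[-0.736, 0.278, 0.617], [0.212, 0.961, -0.179], [-0.643, -0.001, -0.766]]
force: [0.4, -1.6, 0.2]
width: 0.751
grip_force: 0.0
t 12.2 tcp [ 425.5 -312.8   10.5] az -16.2 lean 40.0 y [ 0.278  0.961 -0.001] F [ 0.4 -1.6  0.2] w 0.751 grip 0.0 q [ -58.  -11.  137.   51.   33. -170.]
```

```bash
python3 -m inch '{"increments":[[[0,0,0],[0,0.1,-0.25],0.4],[[0,0,0],[0,0,0],0.25],[[0,0,0],[0,0,0],0.1],[[0,0,0],[0,0,0],0],[[0,0,0],[0,0,0],-0.2],[[0,0,0],[0,0,0],-0.4],[[0,0,0],[0,0,0],-0.4],[[0,0,0],[0,0,0],-0.4]]}'; python3 -m inch '{"increments":[[[0,0,0],[0,0,0.4],-0.4],[[0,0,0],[0,0,0.8],-0.4],[[0,0,0],[0,0,1.2],-0.4],[[0,0,0],[0,0,1.5],-0.4],[[0,0,0],[0,0,1.5],-0.4],[[0,0,0],[0,0,0],-0.4]]}';python3 -c "
from plan import *
get('wrist','w5.png')"
```

```text
time: 12.87
tool_pos: [425.8, -312.3, 8.5]
orientation: [[-0.736, 0.278, 0.618], [0.212, 0.961, -0.18], [-0.643, -0.002, -0.766]]
force: [-3.1, 2.0, 6.3]
width: 0.512
grip_force: 60.7
time: 13.37
tool_pos: [426.4, -313.5, 65.0]
orientation: [[-0.734, 0.278, 0.619], [0.209, 0.96, -0.184], [-0.646, -0.005, -0.764]]
force: [1.0, -0.3, -0.9]
width: 0.506
grip_force: 61.2
```

View pics/w5.png

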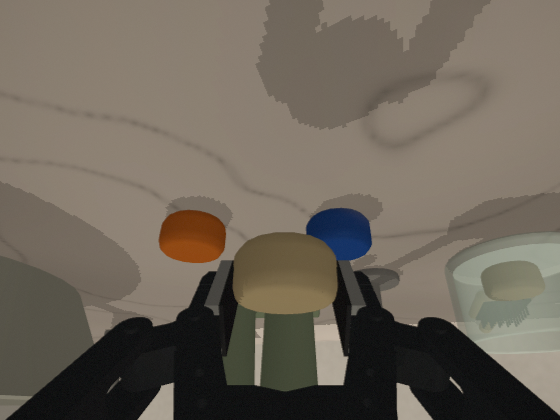

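Soap is held level between the pads (235–337, 235–313), and the blue and orange ones are untouched. I've used up the picture views, so the rest is by numbers. Locating the jarred soap from the saved top and scene pictures.

```bash
python3 - <<'E'
from plan import *
for n,png in(("top","t3.png"),("scene","s3.png")):
    i=load(n);i["c"]=cv2.imread("pics/"+png) if n=="scene" else cv2.imread("pics/t3.png");h=cv2.cvtColor(i["c"],cv2.COLOR_BGR2HSV)
    pr=lambda p:np.round(proj(i,p)).astype(int)
    c=pr([609,-157,8]);print(n,"jar floor px",c,"rim front/back",pr([559,-157,72]),pr([659,-157,72]),"soap-if-centred",pr([609,-157,32]),"hsv",h[c[1],c[0]])
    x0,y0=c-32
    m=np.zeros(h.shape[:2],np.uint8);sub=cv2.inRange(h,(18,25,60),(33,120,200));m[y0:y0+64,x0:x0+64]=sub[y0:y0+64,x0:x0+64]
    print("\n".join(" ".join("%3d"%v for v in r) for r in h[c[1]-26:c[1]+20:2,c[0]-26:c[0]+27:2,0]))
w=load("wrist")
E
```

```text
top jar floor px [353 169] rim front/back [357 185] [356 145] soap-if-centred [354 168] hsv [ 19 114 141]
 20  19  20  18  19  20  19  18  21  21  19  19  17  20  20  19  18  22  19  18  18  18  16  19  19  20  20
 19  20  19  20  19  19  20  20  21  19  21  20  19  19  19  20  20  20  20  20  18  17  21  20  21  21  21
 19  19  20  22  21  23  20  19  18  20  22  20  19  21  17  19  19  19  20  19  18  21  19  20  18  21  20
 19  21  21  19  18  19  18  19  20  20  17  19  22  18  19  20  19  20  19  20  19  20  19  20  20  20  21
 20  18  20  19  18  20  17  20  20  19  19  20  21  22  21  18  19  18  20  19  19  19  18  19  21  19  20
 20  21  20  20  20  20  21  22  18  19  19  20  20  20  21  19  19  19  17  19  19  19  21  18  19  22  18
 15  21  23  16  20  16  25  18  25  28  22  25  19  20  21  21  18  23  21  16  17  21  21  20  21  21  21
 14  15  15  14  15  30  32  30  29  28  30  32  30  30  30  27  26  30  30  21  28  28  21  16  23  21  18
 14  15  15  15  22  35  28  30  30  30  33  31  24  19  19  19  20  26  30  27  26  30  25  27  26  30  16
 15  15  15  17  30  3
[... 3381 characters left out ...]
  33  36  44  48  47  47  47  44  45  34  26  17  18
 18  18  18  23  30  42  43  43  45  45  46  44  47  45  47  46  46  47  45  47  46  44  34  30  19  14  17
 18  18  18  16  32  30  39  45  47  46  48  45  47  48  47  47  47  46  46  46  44  35  32  21  16  16  17
 17  18  18  16  16  28  32  33  43  44  48  45  46  47  46  46  46  43  38  34  32  30  21  16  17  17  18
 17  19  18  17  15  16  22  28  30  30  33  34  38  39  39  34  35  32  32  30  23  18  17  17  17  17  18
 17  18  14  16  17  16  17  18  21  26  30  30  30  34  30  30  30  28  18  17  18  19  18  18  17  17  17
 19  16  17  16  15  16  16  18  18  18  17  18  17  18  18  16  17  16  17  16  17  16  16  16  17  16  17
```

The jarred soap's full disc shows in top at (356,167), so it lies near the jar centre at about (611,-160). I'll lay the loose soap on top of it (top at 56, below the 72 rim), entering along the tool axis.

```bash
python3 -m inch '{"increments":[[[0,0,0],[0,0,1.5],-0.4],[[0,0,0],[0,0,2],-0.4],[[0,0,0],[0,0.3,2],-0.4],[[0,0,0],[0.5,0.8,1],-0.4]]}'>/dev/null; python3 - <<'E'
from kin import *
st();plan([570.3,-148.5,120],R_of(-13,40),10)
for f in(.33,.66,1): 
    p=ctrl.read_state()["tool_pos"];print(ik(p+(np.array([570.3,-148.5,120])-p)*f,R_of(-13,40),ctrl.read_state()["qpos"]))
E
```

```text
t 13.75 tcp [ 430.3 -301.8  127.9] az -16.4 lean 40.0 y [ 0.28   0.96  -0.002] F [-0.4 -0.   0.4] w 0.506 grip 61.2 q [ -56.  -28.  135.   35.   46. -149.]
min rows 5 n 10 rot/row [0.0002, -0.0, 0.0057] shift/row [1.4, 1.533, -0.079] | total [ 0.002 -0.     0.057] [14.   15.33 -0.79]
(array([ -46.,  -28.,  136.,   32.,   41., -141.]), np.float64(0.0))
(array([ -35.,  -24.,  134.,   25.,   35., -128.]), np.float64(0.0))
(array([ -25.,  -19.,  130.,   16.,   31., -113.]), np.float64(0.0))
```

```bash
python3 -m inch '{"increments":[[[0,0,0.0057],[1,1,0],-0.4],[[0,0,0.0057],[1.4,1.53,0],-0.4],[[0,0,0.0057],[1.4,1.53,0],-0.4],[[0,0,0.0057],[1.4,1.53,0],-0.4],[[0,0,0.0057],[1.4,1.53,0],-0.4],[[0,0,0.0057],[1.4,1.53,0],-0.4],[[0,0,0.0057],[1.4,1.53,-0.1],-0.4],[[0,0,0.0057],[1.4,1.53,-0.2],-0.4],[[0,0,0.0057],[1.4,1.53,-0.2],-0.4],[[0,0,0.0057],[1.4,1.53,-0.2],-0.4],[[0,0,0],[0.4,0.5,0],-0.4],[[0,0,0],[0,0,0],-0.4],[[0,0,0],[0,0,0],-0.4]]}'>/dev/null; python3 - <<'E'
from plan import *
st()
w=get("wrist");h=cv2.cvtColor(w["c"],cv2.COLOR_BGR2HSV)
# jar rim check: top view of jar b
print("pred jar rim front/left/right px",[np.round(proj(w,p)) for p in([553,-157,72],[609,-213,72],[609,-101,72])])
plan([626.7,-161.5,45],R_of(-13,40),9)
t=get("top","t4.png");st()
E
```

```text
t 14.83 tcp [ 569.8 -147.4  117.8] az -12.9 lean 39.8 y [ 0.222  0.975 -0.001] F [-0.3  0.8 -0.8] w 0.504 grip 61.2 q [ -26.  -18.  129.   16.   31. -114.]
pred jar rim front/left/right px [array([256., 177.]), array([199., 237.]), array([372., 219.])]
min rows 3 n 9 rot/row [0.0, -0.0003, -0.0003] shift/row [0.633, -0.151, -0.814] | total [ 0.    -0.003 -0.002] [ 5.7  -1.36 -7.32]
t 14.93 tcp [ 569.7 -148.3  118.6] az -13.0 lean 39.9 y [ 0.223  0.975 -0.001] F [ 0.6  0.  -1.2] w 0.511 grip 61.2 q [ -26.  -18.  129.   16.   31. -114.]
```

```bash
python3 - <<'E'
from plan import *
t=load("top");t3=cv2.imread("pics/t3.png")
print("pred",[np.round(proj(t,p),1) for p in([553,-157,72],[553,-157,0],[609,-213,72],[609,-101,72],[609,-101,0],[609,-213,0])])
h=cv2.cvtColor(t3,cv2.COLOR_BGR2HSV).astype(int)
for v in(165,168,171):print(v,"left",h[v,326:342,0],"right",h[v,372:386,0])
for u in(350,356,360):print(u,h[180:196,u,0])
w=load("wrist");g=cv2.cvtColor(w["c"],cv2.COLOR_BGR2HSV)
for v in(215,225,235):print(v,g[v,185:215,0].tolist(),g[v,355:385,0].tolist())
E
```

```text
pred [array([356.6, 187.2]), array([352.3, 190.8]), array([379.3, 164.8]), array([333.7, 164.6]), array([330.8, 169.6]), array([373.6, 169.7])]
165 left [15 14 14 15 13 18 17 24 21 38 38 35 32 30 30 32] right [28 26 23 23 23 20 31 30 17 16 14 15 15 15]
168 left [16 14 13 15 14 13 20 23 32 39 40 36 29 32 29 32] right [32 27 24 25 23 25 30 27 17 14 15 14 15 13]
171 left [16 15 16 17 14 17 22 25 24 39 38 40 38 33 31 29] right [32 26 21 24 25 33 32 18 15 14 15 15 15 15]
350 [33 32 30 32 40 38 38 40 30 26 24 16 13 14 15 14]
356 [30 32 33 33 32 39 41 40 36 30 23 14 16 16 16 14]
360 [32 30 32 32 30 38 39 35 30 22 16 14 14 15 16 14]
215 [15, 15, 14, 15, 14, 16, 16, 14, 16, 26, 30, 32, 34, 32, 30, 30, 32, 30, 34, 33, 24, 28, 24, 24, 28, 26, 26, 25, 28, 24] [28, 28, 32, 30, 28, 28, 30, 34, 30, 32, 32, 32, 34, 34, 32, 28, 25, 17, 18, 18, 16, 16, 16, 17, 16, 16, 16, 16, 16, 17]
225 [16, 16, 15, 16, 15, 16, 15, 16, 15, 16, 27, 30, 30, 32, 32, 32, 30, 32, 32, 26, 24, 26, 24, 24, 24, 26, 26, 26, 26, 24] [24, 28, 26, 26, 28, 25, 26, 26, 30, 30, 32, 32, 30, 30, 32, 28, 18, 15, 16, 15, 15, 15, 16, 15, 17, 16, 16, 16, 16, 16]
235 [16, 16, 17, 16, 16, 16, 15, 14, 16, 15, 14, 14, 16, 16, 18, 22, 30, 30, 32, 32, 32, 34, 32, 30, 28, 26, 26, 28, 28, 26] [23, 25, 24, 32, 32, 34, 32, 32, 32, 32, 23, 18, 16, 16, 18, 16, 15, 18, 16, 16, 16, 17, 16, 16, 16, 15, 15, 16, 16, 16]
```

The jar is where predicted, within 1–2 px in both views. Entering.

```bash
python3 -m inch '{"increments":[[[0,0,0],[0.63,-0.15,-0.7],-0.4],[[0,0,0],[0.63,-0.15,-0.8],-0.4],[[0,0,0],[0.63,-0.15,-0.8],-0.4],[[0,0,0],[0.63,-0.15,-0.8],-0.4],[[0,0,0],[0.63,-0.15,-0.8],-0.4],[[0,0,0],[0.63,-0.15,-0.8],-0.4],[[0,0,0],[0.63,-0.15,-0.8],-0.4],[[0,0,0],[0.63,-0.15,-0.8],-0.4],[[0,0,0],[0,0,0],-0.4],[[0,0,0],[0,0,0],-0.4]]}';python3 -c "
from plan import *
plan([626.7,-161.5,44],R_of(-13,40),4)"
```

```text
time: 15.77
tool_pos: [620.1, -160.7, 56.0]
orientation: [[-0.748, 0.224, 0.625], [0.171, 0.975, -0.144], [-0.641, -0.001, -0.767]]
force: [-0.0, 0.2, 0.4]
width: 0.505
grip_force: 61.2
min rows 1 n 4 rot/row [0.0001, -0.0005, -0.0002] shift/row [0.164, -0.021, -0.299] | total [ 0.    -0.002 -0.001] [ 0.66 -0.08 -1.2 ]
```

```bash
python3 -m inch '{"increments":[[[0,0,0],[0.17,0,-0.3],-0.4],[[0,0,0],[0.17,0,-0.3],-0.4],[[0,0,0],[0.17,0,-0.3],-0.4],[[0,0,0],[0.17,0,-0.2],-0.4],[[0,0,0],[0,0,0],-0.4]]}'|grep -E "pos|force"; python3 -m inch '{"increments":[[[0,0,0],[0,0,-0.15],-0.4],[[0,0,0],[0,0,0],-0.4]]}'|grep -E "pos|force";  python3 -m inch '{"increments":[[[0,0,0],[0,0,-0.1],-0.4],[[0,0,0],[0,0,0],-0.4]]}'|grep -E "pos|force"
```

```text
tool_pos: [627.6, -159.9, 45.2]
force: [-0.1, -0.1, 0.1]
grip_force: 61.2
tool_pos: [627.5, -159.9, 43.9]
force: [-0.5, -0.5, -0.7]
grip_force: 61.2
tool_pos: [627.9, -160.2, 43.6]
force: [-0.3, 0.5, 0.7]
grip_force: 61.2
```

```bash
for i in 1; do python3 -m inch '{"increments":[[[0,0,0],[0,0,-0.12],-0.4],[[0,0,0],[0,0,0],-0.4]]}'|grep -E "pos|^force"; done; python3 -m inch '{"increments":[[[0,0,0],[0,0,-0.12],-0.4],[[0,0,0],[0,0,0],-0.4]]}'|grep -E "pos|^force"
```

```text
tool_pos: [628.8, -160.7, 43.5]
force: [1.3, -0.4, 2.9]
tool_pos: [629.6, -161.2, 43.4]
force: [1.8, -0.3, 5.4]
```

Contact (5 N) on the soap below. Release slightly and check.

```bash
python3 -m inch '{"increments":[[[0,0,0],[0,0,0.1],0.04],[[0,0,0],[0,0,0],0.08],[[0,0,0],[0,0,0],0.12],[[0,0,0],[0,0,0],0.15],[[0,0,0],[0,0,0],0.15]]}'; python3 -m inch '{"increments":[[[0,0,0],[-0.3,0.07,0.37],0.15],[[0,0,0],[-0.3,0.07,0.37],0.15],[[0,0,0],[-0.3,0.07,0.37],0.15],[[0,0,0],[-0.6,0.14,0.74],0.15]]}' | grep -E "pos|force"
```

```text
time: 17.27
tool_pos: [628.1, -160.4, 42.5]
orientation: [[-0.746, 0.223, 0.627], [0.17, 0.975, -0.145], [-0.644, -0.002, -0.765]]
force: [-0.7, -0.8, 5.9]
width: 0.573
grip_force: 0.3
tool_pos: [611.3, -156.0, 58.9]
force: [0.2, 0.0, 0.9]
grip_force: 0.0
```

```bash
python3 -m inch '{"increments":[[[0,0,0],[-1.2,0.28,1.5],0.15],[[0,0,0],[-1.6,0.37,1.95],0.15],[[0,0,0],[-1.6,0.37,1.95],0.15],[[0,0,0],[-2,0.4,2],0.15],[[0,0,0],[-2.5,0.8,2],0.15],[[0,0,0],[-2.5,2,1.5],0.15],[[0,0,0],[-1,2.5,1.5],0.15],[[0,0,0],[0,3,1],0.15],[[0,0,0],[0,3,0],0.15],[[0,0,0],[0,3,0],0.15],[[0,0,0],[0,0,0],0.15]]}' | grep -E "pos|force"; python3 - <<'E'
from plan import *
st()
get("top","t5.png");get("scene","s5.png");get("wrist","w6.png")
t=load("top");h=cv2.cvtColor(t["c"],cv2.COLOR_BGR2HSV).astype(int)
c=np.round(proj(t,[609,-157,8])).astype(int)
print("pred centred stacked soap top",proj(t,[609,-157,56]))
print("\n".join("%d: "%v+" ".join("%3d"%x for x in h[v,327:384:2,0]) for v in range(153,194,2)))
s=load("scene");c=np.round(proj(s,[609,-157,40])).astype(int);print("scene",c,proj(s,[609,-157,56]));hs=cv2.cvtColor(s["c"],cv2.COLOR_BGR2HSV)
print("\n".join("%d: "%v+" ".join("%3d"%x for x in hs[v,c[0]-30:c[0]+32:2,0]) for v in range(c[1]-26,c[1]+34,3)))
E
```

```text
tool_pos: [487.9, 5.6, 194.1]
force: [0.4, 0.3, -0.5]
grip_force: 0.0
t 18.52 tcp [487.9   5.6 194.1] az -12.4 lean 40.0 y [ 0.215  0.977 -0.   ] F [ 0.4  0.3 -0.5] w 0.573 grip 0.0 q [ -6. -44. 138.  -6.  46. -80.]
pred centred stacked soap top (np.float64(355.48116308195677), np.float64(165.85146371973605))
153:  20  19  19  21  20  20  20  21  20  19  18  20  17  20  20  19  19  20  19  20  19  19  19  18  19  20  21  20  17
155:  15  13  18  19  18  20  15  18  17  19  20  18  19  13  17  22  20  23  23  16  23  19  16  17  19  18  17  21  15
157:  15  15  15  16  17  30  35  32  29  32  30  24  20  18  20  20  20  19  21  28  24  23  17  30  21  21  24  21  19
159:  15  14  15  15  23  36  32  30  30  30  32  19  19  19  20  19  19  19  19  33  30  30  27  22  24  30  17  15  14
161:  16  17  15  15  30  36  29  32  30  32  22  19  19  18  20  19  19  19  19  26  30  29  28  27  27  27  26  13  14
163:  15  15  17  22  30  35  32  33  29  30  19  20  20  19  19  19  18  19  20  21  30  30  32  22  26  27  27  13  15
165:  15  16  13  25  40  34  30  32  30  30  20  19  19  20  1
[... 3709 characters left out ...]
 30  33  44  45  46  48  43  47  38  28  18  17  17  17
290:  18  18  18  17  18  25  30  43  44  44  46  47  46  46  46  47  46  47  47  46  44  47  47  44  32  30  18  17  17  17  18
293:  17  16  17  18  16  16  26  30  34  43  44  47  48  45  46  47  48  47  47  47  45  44  34  30  26  17  17  17  18  17  18
296:  17  17  18  18  17  16  17  17  22  30  33  30  30  36  40  38  39  34  37  32  32  32  24  18  18  18  18  17  17  17  16
299:  16  18  16  17  16  17  16  17  17  17  18  18  21  26  24  28  30  22  22  18  17  16  16  16  17  16  17  17  17  16  17
302:  18  17  18  17  17  15  16  16  17  17  18  18  17  17  17  17  16  17  16  16  16  16  16  16  17  16  17  16  16  17  18
```

```bash
python3 - <<'E'
from plan import *
t=load("top");s=load("scene")
print("soap top via scene z56",onplane(s,265,269,56).round(1),"z44",onplane(s,265,269,44).round(1),"via top (front edge u356 v175.5)",onplane(t,356,175.5,56).round(1),"bar edge hides back")
hs=cv2.cvtColor(t["c"],cv2.COLOR_BGR2HSV)
m=cv2.inRange(hs,(15,90,105),(24,190,255));m2=np.zeros_like(m);m2[205:280,125:200]=m[205:280,125:200]
cs,_=cv2.findContours(m2,cv2.RETR_EXTERNAL,cv2.CHAIN_APPROX_NONE)
for c in cs:
    if cv2.contourArea(c)>100:
        P=np.array([onplane(t,*p,20)[:2] for p in c[:,0]],np.float32);print("lid in tray",cv2.minEnclosingCircle(P),cv2.fitEllipse(P))
print(hs[241,161],hs[255,150])
# change outside work areas vs first image
a=cv2.imread("pics/top0.png");d=cv2.absdiff(a,t["c"]).max(2);_,d=cv2.threshold(d,30,255,0);d=cv2.morphologyEx(d,cv2.MORPH_OPEN,np.ones((2,2)))
n,_,st_,ce=cv2.connectedComponentsWithStats(d);print([(x[:4].tolist(),x[4]) for x in st_[1:] if x[4]>12])
a=cv2.imread("pics/scene0.png");d=cv2.absdiff(a,s["c"]).max(2);_,d=cv2.threshold(d,30,255,0);d=cv2.morphologyEx(d,cv2.MORPH_OPEN,np.ones((2,2)))
n,_,st_,ce=cv2.connectedComponentsWithStats(d);print([(x[:4].tolist(),x[4]) for x in st_[1:] if x[4]>12])
E
```

```text
soap top via scene z56 [ 622.2 -159.5   56. ] z44 [ 611.4 -149.2   44. ] via top (front edge u356 v175.5) [ 584.6 -158.2   56. ] bar edge hides back
lid in tray ((420.3538818359375, 340.3150329589844), 58.56290817260742) ((420.7522888183594, 340.3312683105469), (113.47686004638672, 114.1929931640625), 22.921672821044922)
[18 46 66] [ 17 142 133]
[([93, 93, 56, 67], np.int32(1944)), ([282, 103, 33, 9], np.int32(177)), ([161, 115, 67, 21], np.int32(870)), ([233, 116, 22, 6], np.int32(82)), ([271, 152, 8, 3], np.int32(22)), ([280, 152, 34, 4], np.int32(92)), ([315, 152, 7, 3], np.int32(20)), ([60, 157, 14, 32], np.int32(239)), ([335, 157, 47, 33], np.int32(949)), ([351, 158, 14, 14], np.int32(138)), ([173, 207, 147, 213], np.int32(10217)), ([140, 219, 44, 45], np.int32(1394)), ([402, 237, 22, 21], np.int32(339)), ([0, 371, 24, 30], np.int32(492)), ([283, 398, 50, 22], np.int32(412))]
[([123, 0, 143, 132], np.int32(8653)), ([277, 0, 75, 76], np.int32(2073)), ([309, 93, 9, 5], np.int32(22)), ([132, 94, 12, 21], np.int32(52)), ([237, 101, 52, 76], np.int32(2189)), ([317, 101, 8, 6], np.int32(26)), ([143, 117, 2, 11], np.int32(22)), ([148, 120, 6, 9], np.int32(20)), ([409, 147, 24, 6], np.int32(59)), ([406, 166, 7, 6], np.int32(27)), ([334, 169, 17, 11], np.int32(74)), ([320, 173, 16, 14], np.int32(137)), ([425, 195, 51, 28], np.int32(827)), ([391, 218, 37, 34], np.int32(475)), ([239, 245, 50, 33], np.int32(906)), ([385, 253, 5, 5], np.int32(19)), ([154, 266, 20, 17], np.int32(271)), ([349, 280, 23, 21], np.int32(143))]
```

```bash
python3 - <<'E'
from plan import *
for a,b,B in(("top0.png","t5.png",dict(lotion=(112,122,45,45),demister=(92,172,28,32),pot=(255,90,26,28),bottle=(307,150,16,18),lida=(243,155,48,32),tweez=(264,206,34,50),stand=(425,118,85,40),brush=(333,66,28,70),blue=(398,202,22,20),orange=(438,212,20,20))),("scene0.png","s5.png",dict(lotion=(398,155,28,56),demister=(384,168,24,22),bottle=(290,235,18,40),jara=(302,205,50,52),stand=(152,300,85,85)))):
    A,C=(cv2.cvtColor(cv2.imread("pics/"+x),cv2.COLOR_BGR2GRAY) for x in(a,b))
    for n,(x,y,w,h) in B.items():
        r=cv2.matchTemplate(C[y-6:y+h+6,x-6:x+w+6],A[y:y+h,x:x+w],cv2.TM_CCOEFF_NORMED);_,v,_,p=cv2.minMaxLoc(r);print(a[:3],n,round(v,3),(p[0]-6,p[1]-6))
E
```

```text
top lotion 0.668 (0, 0)
top demister 0.995 (0, 0)
top pot 0.985 (0, 0)
top bottle 0.895 (0, 0)
top lida 0.993 (0, 0)
top tweez 0.247 (0, 0)
top stand 0.998 (0, 0)
top brush 0.998 (0, 0)
top blue 0.997 (0, 0)
top orange 0.997 (0, 0)
sce lotion 0.919 (0, 0)
sce demister 0.968 (0, 0)
sce bottle 0.999 (0, 0)
sce jara 0.999 (0, 0)
sce stand 0.999 (0, 0)
```

Nothing else has shifted: all the matches are at zero offset, and the lower scores come from shadow changes and the arm covering the tweezers. The lid is flat in the tray, the soap is in jar b, and the robot is clear.

```bash
python3 -c "
from cell import ctrl
print(ctrl.job_done())"
```

```text
the job is handed in; nothing more can be done
None
```

The job is handed in at about 19 s of the 61 s: the loose round soap rests on the other round soap in jar_b (right), whose lid lies flat in the brown wooden tray with its tab up, while jar_a stays closed and the pictures show nothing else moved.

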